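# Put the cosmetic jars back in their seats on the bamboo tray

### The job

Put the three lidded glass jars back on the round bamboo tray, each standing upright inside the ring-shaped seat of its own size: the largest jar in the largest seat, the middle one in the middle seat, the smallest in the smallest. They are glass, so set them down gently, do not tip them over, and leave the comb, the pillbox, the candleholder and the cactus where they are.

Things in the scene. Friction and masses are not known exactly. Their poses are not given: they have to be found in the camera images.
- jar_large: The large cosmetic jar: clear glass with white cream inside and a flat aluminium screw lid of the same diameter, an upright cylinder 62 mm across and 56 mm tall over all (the top 14 mm is the lid), nominally 240 g. Loose, standing on the dresser top. Origin at the centre of its underside, z up along its axis; it is round, so its yaw does not matter.
- seat_large: The large round wooden seat for the large jar: cork floor, low rim, 78 mm across inside, 88 mm outside. Origin at the centre of its underside, z up; floor 4 mm and rim top 10 mm above it. Fixed on the bamboo tray (a fixed disc 260 mm across, top 30 mm above the dresser). The three seats are 75 mm from the tray's centre, 130 mm apart, in any order.
- jar_medium: The medium cosmetic jar: clear glass with white cream inside and a flat aluminium screw lid of the same diameter, an upright cylinder 45 mm across and 50 mm tall over all (the top 14 mm is the lid), nominally 130 g. Loose, standing on the dresser top. Origin at the centre of its underside, z up along its axis; it is round, so its yaw does not matter.
- seat_medium: The medium round wooden seat for the medium jar: cork floor, low rim, 61 mm across inside, 71 mm outside. Origin at the centre of its underside, z up; floor 4 mm and rim top 10 mm above it. Fixed on the bamboo tray (a fixed disc 260 mm across, top 30 mm above the dresser). The three seats are 75 mm from the tray's centre, 130 mm apart, in any order.
- jar_small: The small cosmetic jar: clear glass with white cream inside and a flat aluminium screw lid of the same diameter, an upright cylinder 28 mm across and 46 mm tall over all (the top 14 mm is the lid), nominally 60 g. Loose, standing on the dresser top. Origin at the centre of its underside, z up along its axis; it is round, so its yaw does not matter.
- seat_small: The small round wooden seat for the small jar: cork floor, low rim, 44 mm across inside, 54 mm outside. Origin at the centre of its underside, z up; floor 4 mm and rim top 10 mm above it. Fixed on the bamboo tray (a fixed disc 260 mm across, top 30 mm above the dresser). The three seats are 75 mm from the tray's centre, 130 mm apart, in any order.
- pillbox: Bystander: closed flat stainless steel pillbox, 50 mm (x) by 80 mm (y) by 22 mm high, with a small sliding latch on its lid rising to 27 mm. Loose. Origin at the centre of its underside, z up.
- candleholder: Bystander: round grey concrete candleholder, empty, 76 mm across and 42 mm high, with a 46 mm wide open well 30 mm deep. Loose. Origin at the centre of its underside, z up.
- cactus: Bystander: small green cactus-shaped ceramic figure in a terracotta-coloured pot, pot 54 mm across, 84 mm high over all, its two arms along y reaching 29 mm from the axis. Loose. Origin at the centre of its underside, z up.
- comb: Bystander: purple plastic wide-tooth comb lying flat beyond the tray, 170 mm long (y), 46 mm wide (x, teeth towards +x), 6 mm thick. Loose. Origin at the middle of its underside, z up.
There are look-alikes about, which are no part of the job. Leave any green look-alike of the jar_small alone.

How it is judged:
At the end, for the whole second after the job is handed in: Each glass jar stands upright (within 0.1 rad) on the floor inside the rim of the seat of its own size, its axis within 10 mm of the seat's centre and its underside below the rim (under 7 mm above the seat's origin), released and at rest (horizontal distance between jar_large and seat_large below 0.01 m and z of jar_large in the frame of seat_large between 0 and 0.007 m and angle between each of jar_large, jar_medium, jar_small's own z axis and vertical below 0.1 rad and linear speed of each of jar_large, jar_medium, jar_small below 0.02 m/s and angular speed of each of jar_large, jar_medium, jar_small below 0.3 rad/s and contact force between each of jar_large, jar_medium, jar_small and the fingers below 0.1 N and horizontal distance between jar_medium and seat_medium below 0.01 m and z of jar_medium in the frame of seat_medium between 0 and 0.007 m and horizontal distance between jar_small and seat_small below 0.01 m and z of jar_small in the frame of seat_small between 0 and 0.007 m); the robot touches nothing.
It fails at once if a jar is tipped over (more than 35 degrees) (angle between any of jar_large, jar_medium, jar_small's own z axis and vertical above 0.61 rad).
It fails at once if a jar is dropped or banged onto a seat (more than 40 N) (contact force between any of jar_large, jar_medium, jar_small and seat_large above 40 N or contact force between any of jar_large, jar_medium, jar_small and seat_medium above 40 N or contact force between any of jar_large, jar_medium, jar_small and seat_small above 40 N).
It fails at once if the pillbox, candleholder, cactus or comb is shifted by more than 20 mm (distance of any of pillbox, candleholder, cactus, comb from where it was at the start of the episode above 0.02 m).
It fails at once if the pillbox, candleholder, cactus or comb is tipped (more than 23 degrees) (angle between any of pillbox, candleholder, cactus, comb's own z axis and vertical above 0.4 rad).
It also fails if it takes over 90 s, if anything falls off the work surface, if the arm or the gripper's body presses on something with over 40 N, if the wrist force passes 120 N, or if a joint passes its speed limit or range.

### The arm

A 7-joint arm with a two-finger parallel gripper is mounted at the origin on the work surface. World frame = base frame: x ahead of the robot, y to its left, z up, the work surface at z = 0. Lengths are in m, angles in rad, forces in N, time in s.
With the tool pointing down it reaches from about 0.35 to 0.775 m from the base axis. Payload 3.1 kg.
Tool frame: the origin (TCP) lies at the centre of the arm's flange, where the gripper is bolted on; the fingertips stand bot.tcp_to_tips ahead of it and the grasp point (between the pads) lies 155 mm ahead of it (bot.tcp_to_tips is the distance from the TCP to the fingertips, in m); z points along the fingers, y is the line along which they close (so a half turn about z gives the same grasp; the last joint's range is limited). The gripper opens to 85 mm and grips with 20 to 120 N. Pads are 22 mm wide; open, the fingers measure 114 mm over their backs; the gripper's body (76 mm by 85 mm) begins 54 mm behind the grasp point. The pads swing forward as they close: fully open they stand 13 mm farther back than shut.
Start: joints at [-1.263, 0.311, 0.014, 1.512, -0.004, 1.319, -0.027], TCP at [0.188, 0.517, 0.405] pointing down, gripper open.
Joint ranges: [-2.7, 2.7], [-0.3, 1.91], [-1.27, 1.3], [0.12, 2.57], [-1.44, 4.58], [0.2, 2.03], [-3.05, 3.05]. Speed limits (rad/s): [2.79, 2.79, 3.14, 3.14, 3.14, 3.14, 3.14].

### API

Orientations are given as a unit quaternion [w, x, y, z].
In Python, from station import bot, effector, kinematics, optics, models gives the robot as it stands. Calls block until the motion is done:
- bot.movep(position, orientation): joint-space move of the TCP to a pose.
- bot.move_straight(position, rotation=None, v=0.15): straight line of the TCP; rotation=None keeps the orientation; v is the mean speed in m/s.
- bot.move_joints(angles): joint-space move.
- effector.move_gripper(opening, newtons=None): opening from 0.0 (shut) to 1.0 (fully open); newtons is the grip in N (None keeps the last); returns when the fingers have stopped.
- bot.sleep(seconds).
- kinematics.ik(position, orientation): joint angles nearest the present ones, or None.
- optics.get_image(name): name is "scene" or "top"; returns a dict with "pixels" (480x640x3 uint8, blue, green, red), "range_z" (480x640 float32, m along the optical axis (not along the pixel's ray), 0 where there is no reading), "camera_matrix" (3x3 intrinsics, pixels), "rvec" (rotation vector, rad) and "tvec" (3), from world to camera coordinates, as OpenCV has them. Camera axes: x right, y down, z forward; pixel columns grow to the right and rows downward; lengths in m; the calibration is good to about 2 mm. A picture is of the moment at which its call begins.
A pose or a line that the arm cannot do raises bot.PlanningError and nothing moves.
- bot.hand_in(): hands the job in; it is judged then, once.
Trained networks look in the newest picture that a camera, given by its name, has taken for a name from the list of things; names that differ only in an ending like _2 or _b are one class to them, and where a whole thing is asked for, a point or a joint stands for the part that bears it (a point fixed in the world has none). Each returns a list of dicts, best first, with "conf" (0 to 1); they miss things now and then, are a little off and sometimes report something else, mostly with a low value. They report only what shows in the picture. A call takes as long as a camera call. They do not tell look-alikes from the thing itself.
- models.outline_of(camera, name): "pixels" (480x640 bool, what is visible of it) and "extent" ([left, top, width, height] as shares, 0 to 1, of the picture: columns of its width, rows of its height, round what is visible of it).
- models.landmark_of(camera, name): "xy" ([column, row] as shares, 0 to 1, of the picture: columns of its width, rows of its height: a listed point, or the origin of a listed thing).
Readings, each from a call of its own:
- bot.read_time_s(): time.
- bot.read_qpos(): joint angles.
- bot.read_joint_vel(): joint speeds.
- bot.read_effort(): joint torques, N m.
- bot.read_tool_pos(): TCP position.
- bot.read_tool_rot(): TCP orientation.
- bot.read_ft_force(): force on the tool from outside, world axes, zero at the start.
- bot.read_torque(): the same for the moment, N m.
- bot.read_grip_width(): opening from 0.0 (shut) to 1.0 (fully open).
- bot.read_gripper_force(): force on a finger pad.
Only numpy, scipy, OpenCV 4.12 (cv2) and the standard library are available. Lean on these libraries where they do the work, as an engineer would, in place of code of your own. Each camera call takes 0.05 s, during which the arm holds its last target. There are 200 camera calls.

## Working session

There is one attempt and no reset: what is moved stays moved. The work goes in short steps, each a Python script; the robot and the scene stay as the last script left them, time stands still between calls to the robot, and variables do not carry over. Pictures are saved under pics/ and viewed, at most 14 in all, crops included, and the job is handed in when it is done.

```bash
mkdir -p pics; cat > h.py <<'E'
import numpy as np, cv2
from station import bot, effector, kinematics, optics, models
def cloud(im):
    K=np.array(im["camera_matrix"]);R=cv2.Rodrigues(np.array(im["rvec"],float))[0];t=np.array(im["tvec"],float).ravel()
    z=im["range_z"];v,u=np.mgrid[0:480,0:640]
    c=np.stack([(u-K[0,2])/K[0,0]*z,(v-K[1,2])/K[1,1]*z,z],-1)
    return (c-t)@R
E
python3 - <<'E'
from h import *
for c in("top","scene"):
    im=optics.get_image(c);cv2.imwrite(f"pics/{c}0.png",im["pixels"]);P=cloud(im);np.save(f"{c}.npy",P)
    R=cv2.Rodrigues(np.array(im["rvec"],float))[0];print(c,"cam at",-R.T@np.array(im["tvec"]).ravel())
    for n in "jar_large jar_medium jar_small seat_large seat_medium seat_small pillbox candleholder cactus comb".split():
        for d in models.outline_of(c,n):
            m=d["pixels"]&(im["range_z"]>0)
            if m.sum()<5: continue
            p=P[m];v,u=np.nonzero(m);zt=np.percentile(p[:,2],95);q=p[p[:,2]>zt-.006]
            print(n,round(d["conf"],2),"px",int(u.mean()),int(v.mean()),"n",m.sum(),"top ctr",((q.max(0)+q.min(0))/2).round(3),"ext",np.ptp(q,axis=0).round(3)[:2],"bgr",im["pixels"][m].mean(0).round())
print(bot.tcp_to_tips,bot.read_tool_rot(),bot.read_time_s())
E
```

```text
top cam at [0.50902794 0.03699958 1.28714148]
jar_large 0.82 px 215 321 n 616 top ctr [0.392 0.286 0.059] ext [0.061 0.059] bgr [206. 206. 205.]
jar_medium 0.53 px 454 310 n 350 top ctr [ 0.41  -0.302  0.053] ext [0.041 0.042] bgr [199. 199. 197.]
jar_small 0.68 px 134 284 n 159 top ctr [0.487 0.489 0.048] ext [0.025 0.026] bgr [ 65. 128.  39.]
jar_small 0.65 px 169 287 n 153 top ctr [0.476 0.402 0.049] ext [0.025 0.027] bgr [181. 181. 179.]
jar_small 0.51 px 143 305 n 141 top ctr [0.433 0.468 0.049] ext [0.024 0.024] bgr [ 63. 128.  36.]
seat_large 0.7 px 455 310 n 362 top ctr [ 0.41  -0.302  0.053] ext [0.041 0.042] bgr [198. 198. 196.]
seat_large 0.55 px 286 273 n 990 top ctr [0.508 0.111 0.043] ext [0.084 0.082] bgr [ 98. 151. 192.]
seat_medium 0.95 px 310 226 n 665 top ctr [0.623 0.049 0.041] ext [0.07  0.069] bgr [ 93. 143. 184.]
seat_small 0.67 px 339 269 n 353 top ctr [ 0.514 -0.018  0.041] ext [0.049 0.049] bgr [ 91. 141. 182.]
pillbox 0.67 px 492 282 n 687 top ctr [ 0.478 -0.4    0.026] ext [0.061 0.086] bgr [190. 190. 188.]
candleholder 0.86 px 448 251 n 813 top ctr [ 0.55
[... 1383 characters left out ...]
8] bgr [224.  88. 177.]
seat_small 0.89 px 310 215 n 340 top ctr [ 0.517 -0.018  0.039] ext [0.053 0.053] bgr [124. 172. 209.]
pillbox 0.86 px 175 183 n 621 top ctr [ 0.482 -0.401  0.025] ext [0.065 0.086] bgr [222. 220. 218.]
candleholder 0.58 px 197 208 n 867 top ctr [ 0.561 -0.289  0.042] ext [0.073 0.074] bgr [194. 198. 203.]
cactus 0.7 px 440 261 n 725 top ctr [0.568 0.282 0.078] ext [0.019 0.024] bgr [ 97. 135. 151.]
cactus 0.41 px 261 307 n 1173 top ctr [ 0.774 -0.038  0.006] ext [0.074 0.17 ] bgr [224.  87. 177.]
comb 0.6 px 258 308 n 1276 top ctr [ 0.776 -0.038  0.006] ext [0.079 0.171] bgr [219.  88. 173.]
0.1734 [ 1.13116061e-05  1.73972366e-01  9.84750535e-01 -9.42631135e-06] 1.1
```

View both.

```bash
python3 - <<'E'
import cv2
i=cv2.imread("pics/scene0.png");cv2.imwrite("pics/crop1.png",cv2.resize(i[200:300,430:570],None,fx=5,fy=5,interpolation=cv2.INTER_CUBIC))
E
```

```text
(no output)
```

View pics/top0.png

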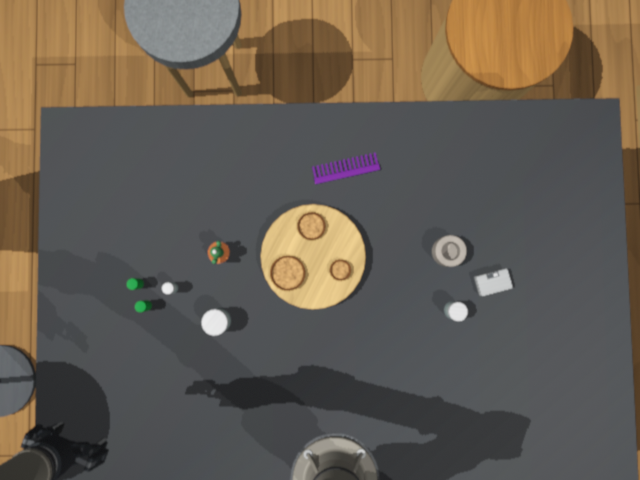

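View pics/crop1.png

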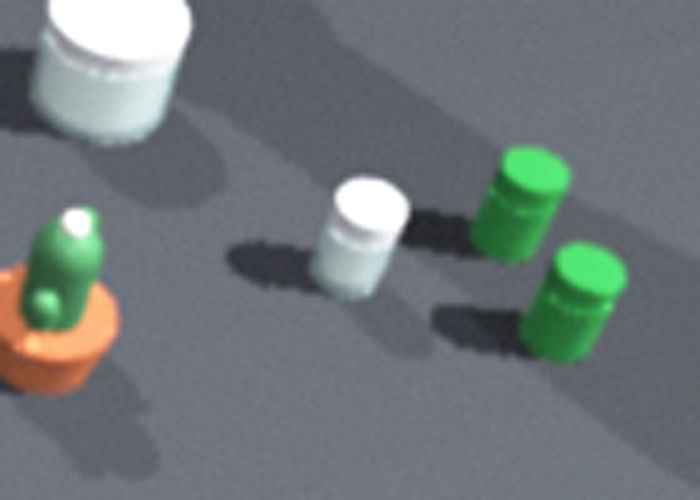

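White jar (169,287) in the top view is jar_small: it has clear glass, cream and an aluminium lid. The two green look-alikes at (134,284) and (143,305) stay where they are. jar_large is at (215,321), jar_medium at (456,311), and the seats are L (288,272), M (311,225) and S (341,269).

```bash
cat >> h.py <<'E'
from scipy.spatial.transform import Rotation
ZG=.183; HI=.33
def quat(p):
    a=np.arctan2(p[1],p[0]);h=(a+np.pi/2)/2   # closing line radial, as in the start pose
    return [0,float(np.cos(h)),float(np.sin(h)),0]
def pick(p,op):
    bot.movep([*p,HI],quat(p)); effector.move_gripper(op)
    bot.move_straight([*p,ZG],v=.12)
    effector.move_gripper(0,30); bot.sleep(.2)
    print("width",bot.read_grip_width(),"force",bot.read_gripper_force())
    bot.move_straight([*p,HI],v=.12)
def place(p,op):
    bot.movep([*p,HI],quat(p)); bot.move_straight([*p,ZG+.040],v=.1); bot.sleep(.3)
    f0=bot.read_ft_force()[2]
    for z in np.arange(.038,.0305,-.001):
        bot.move_straight([*p,ZG+z],v=.02); df=bot.read_ft_force()[2]-f0
        if df>1.5: break
    print("down at",z,"df",df,"w",bot.read_grip_width())
    effector.move_gripper(op); bot.sleep(.2)
    bot.move_straight([*p,HI],v=.12); print("t",bot.read_time_s())
E
python3 - <<'E'
from h import *
print(quat([.188,.517]))
for p in [(.395,.287),(.412,-.3015),(.478,.403),(.510,.111),(.6255,.051),(.5155,-.018)]: print(kinematics.ik([*p,ZG],quat(p)))
pick((.395,.287),1.0)
im=optics.get_image("scene");cv2.imwrite("pics/s1.png",cv2.resize(im["pixels"][60:340,300:640],None,fx=2,fy=2))
E
```

```text
[0, 0.1735029920657896, 0.9848333421164307, 0]
[-0.8729059   0.44568518  0.2643652   1.95437739 -0.16391275  0.76186765
  0.11411165]
[-0.18041516  0.75985098  1.12357615  1.91420511 -0.81759347  1.01857698
  0.68423624]
[-0.86209794  0.6636464   0.20145355  1.55842489 -0.15378489  0.93509192
  0.08966229]
[-0.64112438  0.53519518  0.52281956  1.87082016 -0.35302327  0.82799058
  0.27763726]
[-0.54879478  0.75802857  0.6908105   1.56445565 -0.54074252  1.01778184
  0.37874172]
[-0.46386418  0.54634078  0.61873301  1.89007397 -0.41802357  0.83652814
  0.33705842]
width 0.7198761379761265 force 33.066711723804474
```

View pics/s1.png

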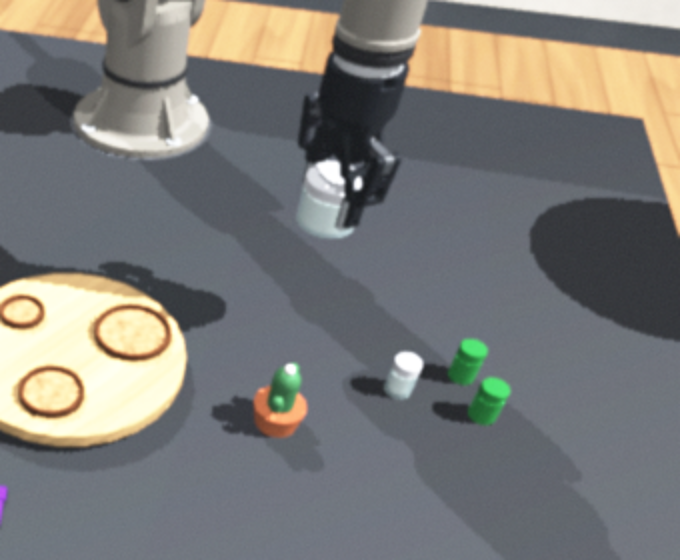

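The picture shows jar_large held upright at crop (328,200), and its width matches 62 mm. The tray is clear at crop (130,330).

```bash
python3 - <<'E'
from h import *
place((.510,.111),1.0)
im=optics.get_image("scene");cv2.imwrite("pics/s2.png",cv2.resize(im["pixels"][120:340,220:480],None,fx=2.5,fy=2.5))
E
```

```text
down at 0.033999999999999996 df 6.28050402906603 w 0.7120514252893269
t 11.1417
```

View pics/s2.png

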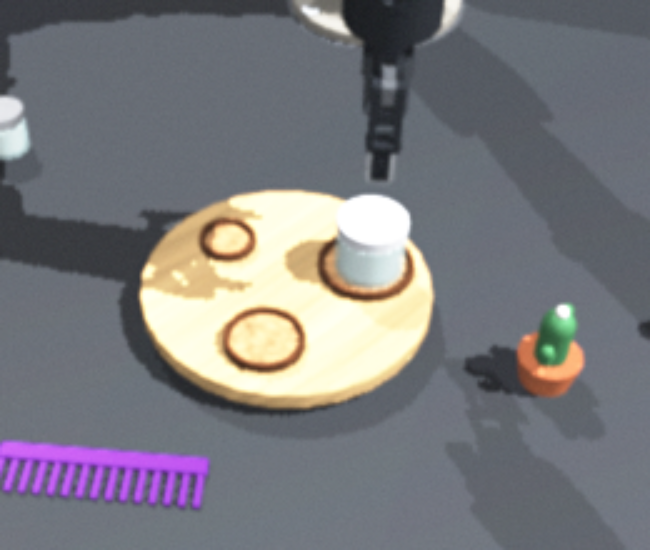

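jar_large stands upright inside the large ring at crop (370,250). Next are the small and medium jars, with a numeric check afterwards.

```bash
python3 - <<'E'
from h import *
pick((.478,.403),.65); place((.5155,-.018),.65)
pick((.412,-.3015),.8); place((.6255,.051),.9)
bot.movep([.40,-.25,.40],quat([.40,-.25]))
for c in("top","scene"):
    im=optics.get_image(c);P=cloud(im)
    cv2.imwrite(f"pics/{c}3.png",cv2.resize(im["pixels"][180:330,230:400] if c=="top" else im["pixels"][150:340,180:480],None,fx=2.6,fy=2.6))
    for n,s,h,r in(("L",(.51,.111),.09,.031),("M",(.6255,.051),.084,.0225),("S",(.5155,-.018),.08,.014)):
        q=P[(np.hypot(P[...,0]-s[0],P[...,1]-s[1])<.05)&(abs(P[...,2]-h)<.008)]
        print(c,n,len(q),((q.max(0)+q.min(0))/2).round(4),np.ptp(q,axis=0).round(3),np.median(q[:,2]).round(4))
E
```

```text
width 0.3188417940873738 force 29.857354760169983
down at 0.033999999999999996 df 5.607858213330313 w 0.3204298598612418
t 22.0333
width 0.5191910845585439 force 30.986866503953934
down at 0.033999999999999996 df 5.189835601701276 w 0.5231647977484893
t 32.7667
top L 536 [0.5073 0.1105 0.09  ] [0.059 0.059 0.016] 0.0906
top M 274 [0.6243 0.0486 0.0837] [0.044 0.043 0.014] 0.0843
top S 106 [ 0.5138 -0.0175  0.0801] [0.024 0.026 0.012] 0.0804
scene L 483 [0.5107 0.113  0.0879] [0.064 0.061 0.012] 0.0903
scene M 321 [0.6259 0.0506 0.0819] [0.047 0.044 0.012] 0.0842
scene S 107 [ 0.5171 -0.0153  0.0777] [0.029 0.027 0.011] 0.08
```

View pics/scene3.png

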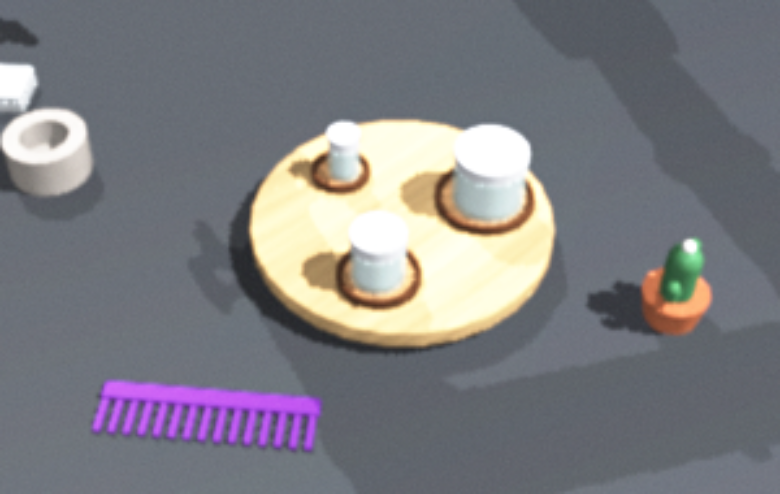

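View pics/top3.png

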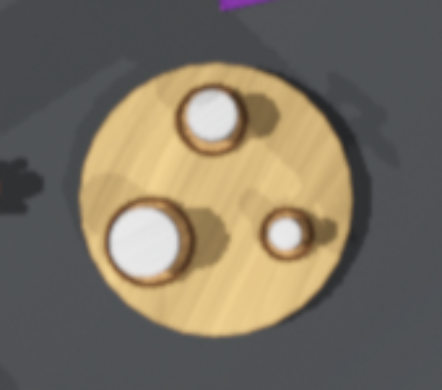

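All three jars stand upright in their own seats, at scene crop (490,180), (378,260) and (343,155). They are within about 3 mm of centre, at the right heights, and the bystanders are undisturbed.

```bash
python3 -c "
from h import *
print(bot.hand_in())"
```

```text
the job is handed in; nothing more can be done
None
```

All three jars are standing upright in the seats of their own size, each measured within about 3 mm of its seat's centre, and the job is handed in; it returned no verdict.

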